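# Unlock the tilt-out tea bin and hold the key turned

## Robot

A 7-joint arm with a two-finger parallel gripper is mounted at the origin on the work surface. World frame = base frame: x ahead of the robot, y to its left, z up, the work surface at z = 0. Lengths are in m, angles in rad, forces in N, time in s.
With the tool pointing down it reaches from about 0.4 to 0.9 m from the base axis. Payload 5.5 kg.
Tool frame: the origin (TCP) lies at the very end of the fingers, on their centre line; the grasp point (between the pads) lies 19 mm behind it; z points along the fingers, y is the line along which they close (so a half turn about z gives the same grasp; the last joint's range is limited). The gripper opens to 92 mm and grips with 3 to 60 N. Pads are 19 mm wide; open, the fingers measure 130 mm over their backs; the gripper's body (75 mm by 190 mm) begins 47 mm behind the grasp point.
Start: joints at [1.611, 0.501, -0.427, 1.55, 0.221, 1.138, -0.21], TCP at [0.144, -0.634, 0.227] pointing down, gripper open.
Joint ranges: [-2.88, 2.88], [-0.31, 2.03], [-1.54, 1.56], [0.2, 2.42], [-1.41, 4.55], [0.19, 2.02], [-2.57, 2.57]. Speed limits (rad/s): [2.57, 2.57, 3.14, 3.14, 3.14, 3.14, 3.14].

## Interface

Orientations are given as a 3x3 rotation matrix whose columns are the frame's x, y, z axes.
In Python, from plant import ctrl, imaging gives the robot as it stands.
- The arm moves only by the tool move_tool, called by a JSON object that holds its "fn" and its "kwargs". Schema: {"type":"object","properties":{"moves":{"type":"object","properties":{"ax":{"type":"array","items":{"type":"number"},"minItems":1,"maxItems":12},"ay":{"type":"array","items":{"type":"number"},"minItems":1,"maxItems":12},"az":{"type":"array","items":{"type":"number"},"minItems":1,"maxItems":12},"x":{"type":"array","items":{"type":"number"},"minItems":1,"maxItems":12},"y":{"type":"array","items":{"type":"number"},"minItems":1,"maxItems":12},"z":{"type":"array","items":{"type":"number"},"minItems":1,"maxItems":12},"jaw":{"type":"array","items":{"type":"number"},"minItems":1,"maxItems":12}},"additionalProperties":false,"required":["ax","ay","az","x","y","z","jaw"]},"only":{"type":"string"},"quiet":{"type":"boolean"},"lines":{"type":"string"}},"required":["moves"],"additionalProperties":false}. moves is an object with one list for each field, all of the same length, 1 to 12, a row being the entries at one place: ax, ay, az (a rotation vector in rad), x, y, z (the shift in m), jaw (the finger opening in m); each row is the pose to reach, as a shift and turn from the pose commanded when the call began, along the tool's axes at that moment; what a row does not reach only later rows make up. A row lasts 1/8 s, in which the tool goes at most 0.0625 m and 0.188 rad, less where a joint would pass 70% of its speed; a pose out of reach is approached as far as the arm can. The fingers move at their own pace and stop on an object; the grip force is fixed at half the most. Time passes only in rows, so rows that do not move let the fingers close. The tool returns the time, the measured TCP pose, the force, the opening and the grip force at its end. only (a regular expression) keeps the lines of the reply that match it, lines (a string "A,B") keeps lines A to B, and quiet returns only ok. Input that does not fit is refused with a message, and nothing moves.
- ctrl.sense(): the state, without advancing time (a new reading comes with each control period).
- imaging.capture(name): name is "scene" or "top" or "wrist"; returns the picture (400x640x3 uint8, red, green, blue); there is no depth.
- imaging.camera_model(name): a dict with "fovy" (degrees; the focal length in pixels is half the picture's height over the tangent of half this angle, whatever the lens; pixels are square), "cx", "cy" (the principal point, pixels), "R" (3x3) and "t" (3): a world point X has camera coordinates R X + t. Camera axes: x right, y down, z forward; pixel columns grow to the right and rows downward; lengths in m; the calibration is good to about 2 mm. A picture is of the moment at which its call begins: read the wrist's pose just before it. camera_model takes no time and is no camera call; for the wrist camera it gives the pose at the moment of the call.
- ctrl.hand_in(): hands the job in; it is judged then, once.
The state is a dict: "time": time; "qpos": joint angles; "joint_velocities": joint speeds; "effort": joint torques, N m; "eef_pos": TCP position; "eef_rot": TCP orientation; "contact_force": force on the tool from outside, world axes, zero at the start; "torque": the same for the moment, N m; "finger_gap": finger opening in m; "finger_force": force on a finger pad.
Only numpy, scipy, OpenCV 4.12 (cv2) and the standard library are available. Lean on these libraries where they do the work, as an engineer would, in place of code of your own. Each camera call takes 0.05 s, during which the arm holds its last target. There are 200 camera calls.

## Task

Take the green-headed key out of the key block, push it fully home in the lock on top of the wooden tea bin (its pins are sticky, so it may take a wiggle), and only then turn it a quarter clockwise so that the catch lets go and the bin's front tilts out. The lock is sprung: finish while still gripping the key in the lock and holding it turned, so that the catch stays clear while I refill the bin. Leave the other two keys in the block and do not disturb the bowl, dish, jar and tongs.

Things in the scene. Friction and masses are not known exactly. Their poses are not given: they have to be found in the camera images.
- key_green: the tea bin's key, 30 g, standing upright in one slot of the block. Origin: centre of the shoulder, where blade meets head; z points from blade up to head, x across its thickness, y across its width. Above the origin: black collar 22 (y) x 9 (x) mm up to 8 mm, then green plastic head 32 (y) x 10 (x) mm from 8 to 42 mm. Works either way round (half a turn about z)
- key_tip (a point): tip of the green key's blade, 30 mm below the key's origin, axes as the key's. The steel blade is 11 mm wide (y) and 4 mm thick (x), and narrows over its last 6.4 mm to 2 mm wide and 2.4 mm thick
- key_red: a key of the same shape with a red head, in another slot of the block; not needed
- key_blue: a key of the same shape with a blue head, in another slot of the block; not needed
- stand: dark wooden key block, fixed, 55 (x) x 205 (y) x 46 mm high, origin at the centre of its underside. Three slots, 7 (x) x 14 (y) mm and 36 mm deep, in its top at y = -65, 0 and +65 mm. The keys stand in them, blade down, shoulder on the block's top, their axes parallel to the block's: their 10 mm thickness is along its x
- bin: wooden tea bin, fixed, 170 (x) x 200 (y) mm, 150 mm high (top board overhangs 4 to 6 mm), origin at the centre of its underside. Its tilt-out front (light wood, brass knob) faces its own -x, which points away from the robot. The lock stands upright in the top board, 35 mm from the middle towards the front; its catch is hidden below
- lock_face (a point): centre of the lock's face, on its upright axis, 3 mm above the bin's top board; axes as the bin's, they do not turn with the lock. A brass ring of 40 mm surrounds the steel plug of 24 mm. At rest the keyway is 12.6 mm long along y and 5.6 mm wide along x; its mouth is funnelled by another 2.5 mm on every side. Fully home, the key's origin lies on this point
- keyway_floor (a point): bottom of the keyway, 32 mm straight below the lock's face (the blade ends 2 mm above it). Two sticky sprung pins, 13 and 23 mm below the face, press on the blade's edges: about 6 to 20 N of straight push gets past them, less with a small wiggle. Unless the key is within about 3 mm of fully home they hold the plug at rest against some 0.3 N m; do not force it
- lock (a joint): turn of the lock's plug in rad: 0 at rest, grows clockwise as seen from above, to a stop at 1.571 (a quarter). A spring returns it, with 0.045 N m at 0 and 0.09 N m at the quarter. The key turns up to about 0.15 rad either way in the keyway before the plug follows; the catch lets go at about 1.1 rad
- front (a joint): tilt of the bin's front about its lower edge in rad: 0 shut, 0.38 fully out (a stop). Once the catch lets go, a spring tilts it out by itself within about a second; its upper edge comes 50 mm out, away from the robot
- bowl: green ceramic bowl, 130 mm wide, 60 mm high, origin at the centre of its underside; bystander
- dish: small glass dish, 110 mm wide, 32 mm high, origin at the centre of its underside; bystander
- jar: empty glass jar with a red silicone lid, 84 mm wide, 110 mm high, origin at the centre of its underside; bystander
- tongs: steel tongs lying along their x axis, 200 mm long, 48 mm wide, 12 mm high, origin near the middle on the shelf; bystander

How it is judged:
By the outcome, as a careful person would: the job done as asked, in the order asked, and still so for the second after the job is handed in, while the arm keeps its last pose, push and grip.
It also fails if it takes over 61 s, if anything falls off the work surface, if the arm or the gripper's body presses on something with over 40 N, if the wrist force passes 120 N, or if a joint passes its speed limit or range.

## Working session

There is one attempt and no reset: what is moved stays moved. The work goes in short steps, Python scripts to look and compute and a tool call to move; the robot and the scene stay as the last step left them, time stands still between calls to the robot, and variables do not carry over. Pictures are saved under pics/ and viewed, at most 10 in all, crops included, and the job is handed in when it is done.

```bash
mkdir -p pics; ls; python3 - <<'E'
from plant import ctrl, imaging
import cv2, numpy as np
ims=[imaging.capture(n) for n in("scene","top","wrist")]
for n,i in zip(("scene","top","wrist"),ims):
    cv2.imwrite(f"pics/{n}0.png",i[...,::-1]); m=imaging.camera_model(n); print(n,{k:np.round(v,3).tolist() for k,v in m.items()})
s=ctrl.sense();print(s["time"],np.round(s["eef_pos"],4),np.round(s["eef_rot"],3))
E
```

```text
pics
scene {'fovy': 56.483, 'cx': 317.521, 'cy': 200.751, 'R': [[0.822, 0.57, 0.013], [0.366, -0.51, -0.778], [-0.437, 0.644, -0.628]], 't': [-0.497, -0.104, 1.243]}
top {'fovy': 45.805, 'cx': 313.806, 'cy': 202.223, 'R': [[-0.012, -1.0, 0.003], [-0.995, 0.012, -0.099], [0.099, -0.004, -0.995]], 't': [0.031, 0.602, 1.126]}
wrist {'fovy': 67.713, 'cx': 317.482, 'cy': 203.661, 'R': [[0.22, -0.975, -0.001], [-0.927, -0.21, 0.31], [-0.302, -0.067, -0.951]], 't': [-0.649, -0.039, 0.39]}
0.15 [ 0.1435 -0.6334  0.2259] [[ 0.975  0.221 -0.   ]
 [ 0.221 -0.975  0.001]
 [ 0.    -0.002 -1.   ]]
```

View pics/scene0.png

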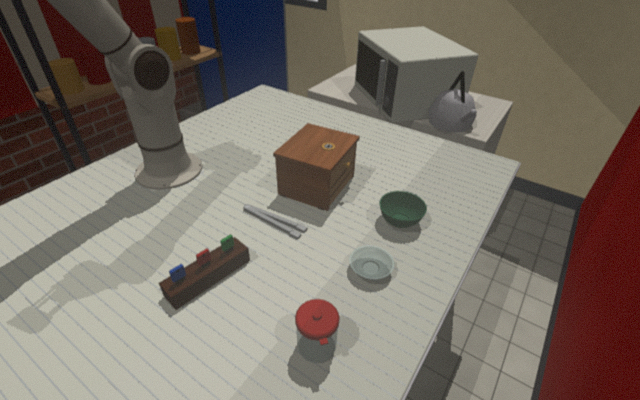

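View pics/top0.png

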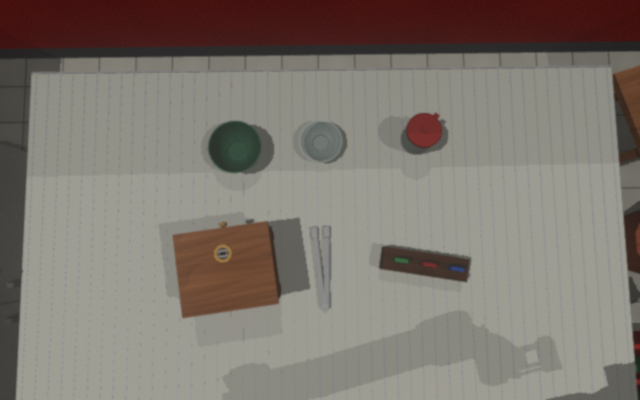

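The scene and top views show the green key at about (227,242) in scene and (401,261) in top. The lock is at (328,146) and (222,253). Next I triangulate these roughly.

```bash
cat > h.py <<'E'
import cv2, numpy as np
from plant import ctrl, imaging
def ray(m,uv):
    f=200/np.tan(np.radians(m["fovy"]/2)); R=np.array(m["R"]);t=np.array(m["t"])
    d=R.T@np.array([(uv[0]-m["cx"])/f,(uv[1]-m["cy"])/f,1]); return -R.T@t, d/np.linalg.norm(d)
def onz(m,uv,z):
    o,d=ray(m,uv); return o+d*(z-o[2])/d[2]
def proj(m,X):
    f=200/np.tan(np.radians(m["fovy"]/2)); c=np.array(m["R"])@X+np.array(m["t"])
    return np.array([m["cx"]+f*c[0]/c[2],m["cy"]+f*c[1]/c[2]])
def tri(*mu):
    A=np.zeros((3,3));b=np.zeros(3);rs=[ray(m,u) for m,u in mu]
    for o,d in rs:
        P=np.eye(3)-np.outer(d,d);A+=P;b+=P@o
    X=np.linalg.solve(A,b); return X,[float(np.linalg.norm(np.cross(X-o,d))) for o,d in rs]
def blobs(im,col,box=None,amin=12):
    h=cv2.cvtColor(im,cv2.COLOR_RGB2HSV).astype(int);H,S,V=h[...,0],h[...,1],h[...,2]
    k={"green":(H>50)&(H<85)&(S>110)&(V>35),"red":((H<6)|(H>174))&(S>110)&(V>50),"blue":(H>100)&(H<130)&(S>90)&(V>40),
       "brass":(H>14)&(H<32)&(S>70)&(V>90),"steel":(S<40)&(V>90)}[col].astype(np.uint8)
    if box: z=np.zeros_like(k);x0,y0,x1,y1=box;z[y0:y1,x0:x1]=k[y0:y1,x0:x1];k=z
    cs,_=cv2.findContours(k,cv2.RETR_EXTERNAL,cv2.CHAIN_APPROX_NONE)
    return sorted([c for c in cs if len(c)>=4 and cv2.contourArea(c)>=amin],key=cv2.contourArea,reverse=True)
def cen(c):
    M=cv2.moments(c);return np.array([M["m10"],M["m01"]])/M["m00"]
E
python3 - <<'E'
from h import *
im={n:cv2.imread(f"pics/{n}0.png")[...,::-1].copy() for n in("scene","top")}
M={n:imaging.camera_model(n) for n in im}
bx={"scene":{"k":(150,225,260,300),"l":(312,135,345,160)},"top":{"k":(375,240,475,285),"l":(208,240,238,266)}}
C={}
for n in im:
    for c,b in (("green","k"),("red","k"),("blue","k"),("brass","l")):
        L=blobs(im[n],c,bx[n][b],5)
        for q in L[:2]: print(n,c,cv2.contourArea(q),cen(q).round(1),cv2.boundingRect(q))
        if L: C[n,c]=cen(L[0])
for c in("green","red","blue","brass"):
    if("scene",c) in C and ("top",c) in C: print(c,*[np.round(v,4) for v in tri(*[(M[n],C[n,c]) for n in M])])
    if ("top",c) in C: print(onz(M["top"],C["top",c],.153 if c=="brass" else .088))
for n,p in(("bl",(182,316)),("br",(278,303)),("tr",(268,224)),("tl",(175,236))): print(n,onz(M["top"],p,.15))
E
for n in scene top; do :; done; python3 -c "
import cv2,numpy as np
a=cv2.imread('pics/top0.png');s=cv2.imread('pics/scene0.png')
r=lambda i,x,y:cv2.resize(i[y:y+60,x:x+80],(400,300),interpolation=cv2.INTER_CUBIC)
cv2.imwrite('pics/c1.png',np.vstack([np.hstack([r(a,185,225),r(a,380,235)]),np.hstack([r(s,290,115),r(s,165,225)])]))"
```

```text
scene red 24.5 [201.7 253. ] (197, 249, 11, 9)
scene blue 31.5 [175.5 268.9] (170, 265, 13, 12)
scene brass 75.0 [327.9 146. ] (321, 142, 15, 9)
top red 52.0 [429.2 264.4] (422, 262, 15, 6)
top blue 41.0 [456.6 268.5] (450, 266, 14, 6)
top brass 253.0 [222.5 253.1] (214, 244, 18, 19)
red [ 0.451  -0.2391  0.0839] [0.0007 0.0007]
[ 0.45072292 -0.23860908  0.088     ]
blue [ 0.4405 -0.3025  0.0829] [0. 0.]
[ 0.44075394 -0.30094683  0.088     ]
brass [0.4834 0.2233 0.1514] [0.0008 0.0008]
[0.48274835 0.22253349 0.153     ]
bl [0.35021383 0.30845764 0.15      ]
br [0.37494217 0.10352997 0.15      ]
tr [0.54440721 0.12448787 0.15      ]
tl [0.52079388 0.32624898 0.15      ]
```

View pics/c1.png

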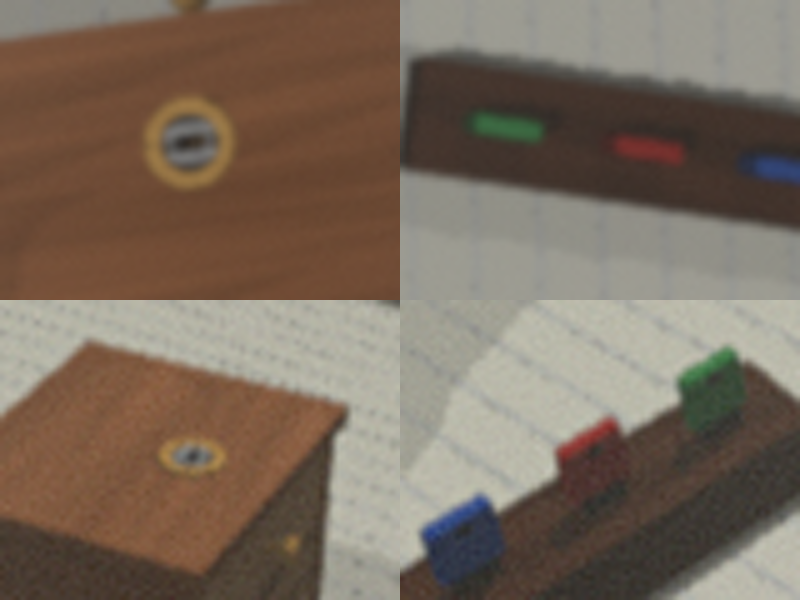

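The crops show the lock ring and keyway slot in top view at about (222.5,253), and the green head at about (401.5,260.5). From the red-to-blue row the green key should be near (0.461,-0.175), with its top at 0.088. The lock is near (0.483,0.223,0.153), with bin yaw about 0.118. All of this fits the given sizes, so I move above the key.

{"fn": "move_tool", "kwargs": {"moves": {"ax": [0,0,0,0,0,0,0,0,0,0,0,0],"ay": [0,0,0,0,0,0,0,0,0,0,0,0],"az": [-1.186,-1.186,-1.186,-1.186,-1.186,-1.186,-1.186,-1.186,-1.186,-1.186,-1.186,-1.186],"x": [0.411,0.411,0.411,0.411,0.411,0.411,0.411,0.411,0.411,0.411,0.411,0.411],"y": [-0.377,-0.377,-0.377,-0.377,-0.377,-0.377,-0.377,-0.377,-0.377,-0.377,-0.377,-0.377],"z": [0.026,0.026,0.026,0.026,0.026,0.026,0.026,0.026,0.026,0.026,0.026,0.026],"jaw": [0.092,0.092,0.092,0.092,0.092,0.092,0.092,0.092,0.092,0.092,0.092,0.092]}}}

```text
time: 1.65
eef_pos: [0.4602, -0.1771, 0.2005]
eef_rot: [[0.164, 0.986, -0.001], [0.986, -0.164, -0.0], [-0.001, -0.001, -1.0]]
contact_force: [0.1, -0.1, 0.1]
finger_gap: 0.0914
finger_force: 0.0
```

```bash
python3 - <<'E'
from h import *
s=ctrl.sense();m=imaging.camera_model("wrist");im=imaging.capture("wrist")
cv2.imwrite("pics/w1.png",im[...,::-1])
print(s["time"],np.round(s["qpos"],3),np.round(s["eef_pos"],4),np.round(s["eef_rot"],3))
import pickle;pickle.dump(m,open("w1.pkl","wb"))
for c in("green","red","blue"):
    for q in blobs(im,c,None,40)[:2]: print(c,cv2.contourArea(q),cen(q).round(1),cv2.boundingRect(q),np.round(cv2.minAreaRect(q)[2],1))
print(proj(m,np.array([.461,-.175,.088])))
E
```

```text
1.65 [ 1.063  0.337 -0.887  1.952  0.311  0.995 -0.134] [ 0.4602 -0.1771  0.2005] [[ 0.164  0.986 -0.001]
 [ 0.986 -0.164 -0.   ]
 [-0.001 -0.001 -1.   ]]
green 304.0 [318.1 192.4] (313, 174, 11, 38) 90.0
red 2558.5 [621.5 212.1] (597, 168, 43, 83) 90.0
red 314.5 [318.2 251.1] (313, 232, 11, 39) 90.0
blue 52.0 [317.9 318.3] (314, 315, 9, 8) 90.0
[318.70334095 197.46544106]
```

View pics/w1.png

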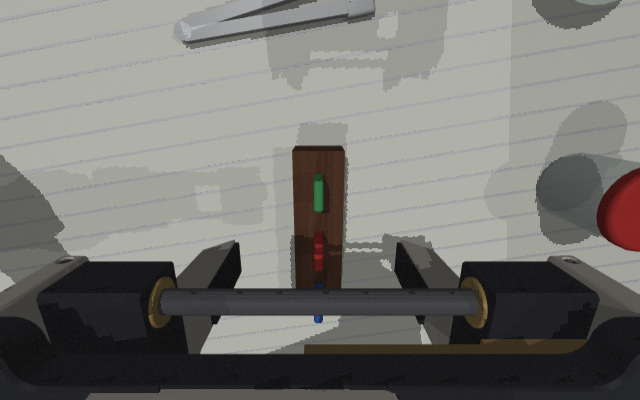

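The wrist view shows the green head at (318,192) and red at (318,251). They lie on one vertical line, so the yaw is aligned. I descend partway and measure from the second height.

{"fn": "move_tool", "kwargs": {"moves": {"ax": [0,0,0,0],"ay": [0,0,0,0],"az": [0,0,0,0],"x": [0.003,0.003,0.003,0.003],"y": [0,0,0,0],"z": [0.03,0.06,0.075,0.075],"jaw": [0.092,0.092,0.092,0.092]}}}

```text
time: 2.2
eef_pos: [0.4608, -0.1728, 0.125]
eef_rot: [[0.162, 0.987, -0.002], [0.987, -0.162, 0.001], [0.001, -0.002, -1.0]]
contact_force: [-0.2, 0.7, -0.0]
finger_gap: 0.0918
finger_force: 0.0
```

```bash
python3 - <<'E'
from h import *
import pickle
s=ctrl.sense();m2=imaging.camera_model("wrist");im2=imaging.capture("wrist");cv2.imwrite("pics/w2.png",im2[...,::-1])
m1=pickle.load(open("w1.pkl","rb"));im1=cv2.imread("pics/w1.png")[...,::-1].copy()
def top(im,thr):
    q=blobs(im,"green",(250,100,400,290),40)[0];x,y,w,h=cv2.boundingRect(q)
    print((x,y,w,h),[int(im[r,x+w//2,1]) for r in range(y-1,y+h+1)])
    k=np.zeros(im.shape[:2],np.uint8);cv2.drawContours(k,[q],-1,255,-1);k&=((im[...,1]>thr)*255).astype(np.uint8)
    c=max(cv2.findContours(k,0,1)[0],key=cv2.contourArea);r=cv2.minAreaRect(c);print(r);return np.array(r[0])
a=top(im1,90);b=top(im2,90)
print("wrist2",tri((m1,a),(m2,b)))
mt=imaging.camera_model("top");imt=cv2.imread("pics/top0.png")[...,::-1].copy()
h=cv2.cvtColor(imt,cv2.COLOR_RGB2HSV).astype(int)[250:270,390:412]
g=((h[...,0]>45)&(h[...,0]<90)&(h[...,1]>70)).astype(np.uint8);mm=cv2.moments(g,True);t=np.array([390+mm["m10"]/mm["m00"],250+mm["m01"]/mm["m00"]]);print(t,mm["m00"])
print("w2+top",tri((m2,b),(mt,t)))
print("onz",onz(m1,a,.088),onz(m2,b,.088),onz(mt,t,.088))
print(np.round(s["eef_pos"],4),np.round(s["eef_rot"],4).tolist())
E
```

```text
(313, 174, 11, 38) [50, 65, 66, 68, 67, 67, 69, 57, 102, 113, 118, 121, 121, 121, 118, 122, 121, 120, 122, 121, 121, 121, 121, 120, 121, 120, 120, 119, 120, 119, 119, 118, 118, 119, 118, 118, 118, 112, 86, 52]
((318.0, 195.5), (29.0, 8.0), 90.0)
(312, 200, 14, 52) [62, 68, 66, 69, 68, 69, 69, 69, 71, 71, 71, 70, 69, 92, 103, 108, 111, 115, 116, 116, 115, 116, 115, 116, 115, 114, 116, 115, 116, 115, 114, 116, 116, 116, 115, 115, 117, 115, 115, 115, 115, 115, 114, 116, 114, 114, 114, 113, 113, 113, 113, 107, 95, 48]
((318.5, 231.5), (39.0, 11.0), 90.0)
wrist2 (array([ 0.46062118, -0.17345557,  0.08640976]), [3.452024320263112e-05, 3.452024320271838e-05])
[401.04761905 259.95238095] 63.0
w2+top (array([ 0.46096019, -0.17529537,  0.08236383]), [0.0005921791384125792, 0.0005921791384126066])
onz [ 0.46066297 -0.17298462  0.088     ] [ 0.46076421 -0.17278282  0.088     ] [ 0.46167932 -0.17435599  0.088     ]
[ 0.4608 -0.1728  0.125 ] [[0.1624, 0.9867, -0.0017], [0.9867, -0.1624, 0.001], [0.0007, -0.0019, -1.0]]
```

The wrist pair puts the green key's top at (0.4607,-0.173,0.087), which agrees with the top camera to 2 mm. The TCP is centred on it, so I descend 72 mm and close.

{"fn": "move_tool", "kwargs": {"moves": {"ax": [0,0,0,0,0,0,0,0,0,0,0,0],"ay": [0,0,0,0,0,0,0,0,0,0,0,0],"az": [0,0,0,0,0,0,0,0,0,0,0,0],"x": [0,0,0,0,0,0,0,0,0,0,0,0],"y": [0,0,0,0,0,0,0,0,0,0,0,0],"z": [0.03,0.06,0.072,0.072,0.072,0.072,0.072,0.072,0.072,0.072,0.072,0.072],"jaw": [0.092,0.092,0.092,0.092,0.03,0.03,0.0,0.0,0.0,0.0,0.0,0.0]}}}

```text
time: 3.75
eef_pos: [0.4616, -0.1724, 0.0537]
eef_rot: [[0.161, 0.987, -0.0], [0.987, -0.161, 0.0], [0.0, -0.0, -1.0]]
contact_force: [0.4, -0.3, 0.4]
finger_gap: 0.0163
finger_force: 0.0
```

{"fn": "move_tool", "kwargs": {"moves": {"ax": [0,0,0,0,0,0,0,0,0,0],"ay": [0,0,0,0,0,0,0,0,0,0],"az": [0,0,0,0,0,0,0,0,0,0],"x": [0,0,0,0,0,0,0,0,0,0],"y": [0,0,0,0,0,0,0,0,0,0],"z": [0,0,0,0,-0.02,-0.05,-0.10,-0.15,-0.18,-0.18],"jaw": [0,0,0,0,0,0,0,0,0,0]}}}

```text
time: 5.0
eef_pos: [0.4634, -0.1728, 0.2372]
eef_rot: [[0.161, 0.987, 0.005], [0.987, -0.161, -0.004], [-0.003, 0.005, -1.0]]
contact_force: [-0.2, 0.4, -1.1]
finger_gap: 0.0098
finger_force: 30.0
```

The key is held, with a 9.8 mm gap at 30 N. I carry it toward the lock, turning 0.28 rad anticlockwise, and look from 30 mm short.

{"fn": "move_tool", "kwargs": {"moves": {"ax": [0,0,0,0,0,0,0,0,0],"ay": [0,0,0,0,0,0,0,0,0],"az": [-0.05,-0.1,-0.15,-0.2,-0.25,-0.28,-0.28,-0.28,-0.28],"x": [0.061,0.121,0.182,0.242,0.303,0.363,0.363,0.363,0.363],"y": [-0.007,-0.013,-0.02,-0.026,-0.033,-0.039,-0.039,-0.039,-0.039],"z": [0,0,0,0,0,0,0,0,0],"jaw": [0,0,0,0,0,0,0,0,0]}}}

```text
time: 6.12
eef_pos: [0.4818, 0.1898, 0.2332]
eef_rot: [[-0.115, 0.993, -0.001], [0.993, 0.115, -0.001], [-0.001, -0.001, -1.0]]
contact_force: [0.3, -0.5, -0.7]
finger_gap: 0.01
finger_force: 30.0
```

```bash
python3 - <<'E'
from h import *
import pickle
s=ctrl.sense();m=imaging.camera_model("wrist");im=imaging.capture("wrist")
pickle.dump((m,s),open("w3.pkl","wb"));cv2.imwrite("pics/w3.png",im[...,::-1])
print(np.round(s["qpos"],3));u=proj(m,np.array([.4827,.2225,.153]));print(u)
for q in blobs(im,"brass",None,60)[:4]: print(cv2.contourArea(q),cv2.fitEllipse(q))
E
```

```text
[ 0.421  0.403 -1.05   1.858  0.391  1.108 -0.66 ]
[324.30799453 173.57937834]
1763.5 ((323.8085632324219, 171.29782104492188), (47.11233139038086, 47.7257080078125), 71.47491455078125)
186.5 ((364.9615783691406, 342.48492431640625), (7.095893383026123, 49.80483627319336), 95.82628631591797)
165.5 ((430.4283142089844, 342.3611145019531), (6.307952880859375, 61.106502532958984), 95.66444396972656)
77.0 ((340.4213562011719, 300.10272216796875), (3.452157497406006, 42.8601188659668), 0.3612866699695587)
```

View pics/w3.png

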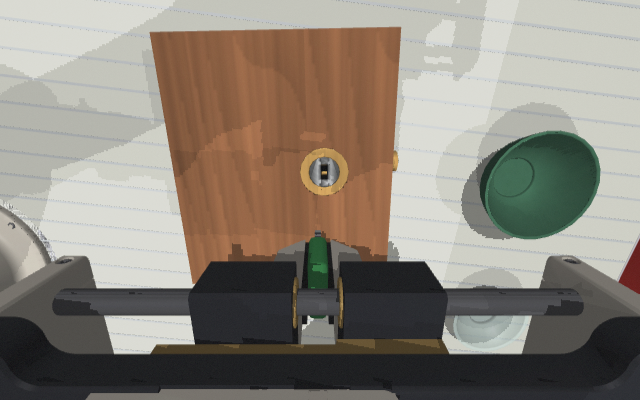

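The wrist view shows the lock ring centred at (324,171) with its keyway upright in the image. The held key is at (318,260). I step forward 30 mm for the second view.

{"fn": "move_tool", "kwargs": {"moves": {"ax": [0,0,0,0],"ay": [0,0,0,0],"az": [0,0,0,0],"x": [0.03,0.03,0.03,0.03],"y": [0.004,0.004,0.004,0.004],"z": [0,0,0,0],"jaw": [0,0,0,0]}}}

```text
time: 6.68
eef_pos: [0.4825, 0.2208, 0.2336]
eef_rot: [[-0.116, 0.993, -0.0], [0.993, 0.116, -0.001], [-0.001, -0.0, -1.0]]
contact_force: [-0.8, 0.6, -0.2]
finger_gap: 0.0101
finger_force: 30.0
```

```bash
cat > lk.py <<'E'
from h import *
import pickle,sys
def slot(m,im,e,z=.153):
    (u,v),(a,b),_=e; r=int(max(a,b)*.27)
    g=cv2.cvtColor(im,cv2.COLOR_RGB2GRAY); k=np.zeros_like(g);cv2.circle(k,(int(round(u)),int(round(v))),r,255,-1)
    k&=((g<70)*255).astype(np.uint8); c=max(cv2.findContours(k,0,1)[0],key=cv2.contourArea);R=cv2.minAreaRect(c)
    bp=cv2.boxPoints(R);e1,e2=bp[1]-bp[0],bp[2]-bp[1];L=e1 if np.linalg.norm(e1)>np.linalg.norm(e2) else e2
    p=onz(m,np.array(R[0])-L/2,z);q=onz(m,np.array(R[0])+L/2,z);d=q-p
    return R,onz(m,R[0],z),np.arctan2(d[1],d[0])%np.pi,np.linalg.norm(d)
def ring(im): 
    q=[c for c in blobs(im,"brass",None,300)][0];return cv2.fitEllipse(q)
if __name__=="__main__":
    m0,s0=pickle.load(open("w3.pkl","rb"));im0=cv2.imread("pics/w3.png")[...,::-1].copy()
    s=ctrl.sense();m=imaging.camera_model("wrist");im=imaging.capture("wrist");cv2.imwrite("pics/w4.png",im[...,::-1])
    e0,e=ring(im0),ring(im);print(e)
    X,err=tri((m0,e0[0]),(m,e[0]));print("lock",X,err,onz(m0,e0[0],.153),onz(m,e[0],.153))
    print(slot(m0,im0,e0));print(slot(m,im,e))
    a,b,c=[onz(m0,p,.15) for p in((150,32),(400,27),(387,230))];print("edges",np.arctan2(*(a-b)[1::-1])%np.pi+np.pi/2,np.arctan2(*(b-c)[1::-1]),np.linalg.norm(a-b))
    R=np.array(s["eef_rot"]);print("toolx",np.arctan2(R[1,0],R[0,0]),s["eef_pos"]);L=onz(m,e[0],.153)-s["eef_pos"];print("tool delta",R.T@L)
E
python3 lk.py
```

```text
((318.5030212402344, 206.79978942871094), (43.85337448120117, 45.72028732299805), 90.69293212890625)
lock [0.48216901 0.22382655 0.15064745] [8.103349303345785e-06, 8.10334930347876e-06] [0.48207233 0.22431499 0.153     ] [0.48206117 0.22461764 0.153     ]
(((324.0, 171.5), (15.0, 6.0), 90.0), array([0.48224581, 0.2241681 , 0.153     ]), np.float64(1.6920642702195086), np.float64(0.012302875650139655))
(((318.233642578125, 206.56968688964844), (13.489826202392578, 6.699644565582275), 84.80557250976562), array([0.48181286, 0.22479415, 0.153     ]), np.float64(1.77284018969401), np.float64(0.011948578425514656))
edges 1.702684891528076 1.6987381233700884 0.17775393207215065
toolx 1.686738603209014 [0.48246947 0.22077713 0.23356741]
tool delta [3.93740239e-03 5.79080524e-05 8.05637504e-02]
```

The lock is at (0.482,0.2243), with its face height measured at 0.151 against 0.153 in the text, and yaw about 1.69. I shift 4.2 mm forward and lower the tip into the mouth.

{"fn": "move_tool", "kwargs": {"moves": {"ax": [0,0,0,0,0,0,0,0,0],"ay": [0,0,0,0,0,0,0,0,0],"az": [-0.01,-0.01,-0.01,-0.01,-0.01,-0.01,-0.01,-0.01,-0.01],"x": [0.0042,0.0042,0.0042,0.0042,0.0042,0.0042,0.0042,0.0042,0.0042],"y": [0,0,0,0,0,0,0,0,0],"z": [0,0,0.02,0.035,0.042,0.047,0.05,0.05,0.05],"jaw": [0,0,0,0,0,0,0,0,0]}}}

```text
time: 7.85
eef_pos: [0.4818, 0.2266, 0.1841]
eef_rot: [[-0.128, 0.992, 0.001], [0.992, 0.128, 0.0], [0.0, 0.001, -1.0]]
contact_force: [-0.2, 0.0, -0.6]
finger_gap: 0.01
finger_force: 30.0
```

```bash
python3 - <<'E'
from h import *
s=ctrl.sense();print(np.round(s["contact_force"],2),np.round(s["torque"],3),np.round(s["eef_pos"],4))
E
```

```text
[-0.23  0.02 -0.59] [ 0.01  -0.054  0.007] [0.4818 0.2266 0.1841]
```

The tip is about 6 mm inside the mouth without contact. I push on past the pins.

{"fn": "move_tool", "kwargs": {"moves": {"ax": [0,0,0,0,0],"ay": [0,0,0,0,0],"az": [0,0,0,0,0],"x": [-0.001,-0.001,-0.001,-0.001,-0.001],"y": [0,0,0,0,0],"z": [0.003,0.006,0.009,0.012,0.012],"jaw": [0,0,0,0,0]}}}

```text
time: 8.48
eef_pos: [0.482, 0.2261, 0.1718]
eef_rot: [[-0.128, 0.992, 0.001], [0.992, 0.128, 0.001], [0.001, 0.001, -1.0]]
contact_force: [0.6, 1.7, 1.4]
finger_gap: 0.0102
finger_force: 30.0
```

{"fn": "move_tool", "kwargs": {"moves": {"ax": [0,0,0,0,0,0],"ay": [0,0,0,0,0,0],"az": [0.03,-0.03,0.03,-0.03,0,0],"x": [0.0005,0.0005,0.0005,0.0005,0.0005,0.0005],"y": [0,0,0,0,0,0],"z": [0.003,0.006,0.009,0.011,0.012,0.012],"jaw": [0,0,0,0,0,0]}}}

```text
time: 9.22
eef_pos: [0.4825, 0.2254, 0.1605]
eef_rot: [[-0.126, 0.992, 0.001], [0.992, 0.126, -0.001], [-0.002, 0.001, -1.0]]
contact_force: [-0.4, -2.6, 10.3]
finger_gap: 0.0098
finger_force: 30.0
```

{"fn": "move_tool", "kwargs": {"moves": {"ax": [0,0,0,0,0],"ay": [0,0,0,0,0],"az": [0.03,-0.03,0.03,0,0],"x": [0,0,0,0,0],"y": [0,0,0,0,0],"z": [0.001,0.002,0.003,0.003,0.003],"jaw": [0,0,0,0,0]}}}

```text
time: 9.85
eef_pos: [0.483, 0.2258, 0.16]
eef_rot: [[-0.126, 0.992, 0.003], [0.992, 0.126, -0.003], [-0.003, 0.003, -1.0]]
contact_force: [-6.0, -5.9, 31.5]
finger_gap: 0.0097
finger_force: 30.0
```

```bash
python3 - <<'E'
from h import *
s=ctrl.sense();print(np.round(s["contact_force"],2),np.round(s["torque"],3),np.round(s["eef_pos"],4))
im=imaging.capture("wrist");a=im[180:330,220:420];sc=imaging.capture("scene")[90:190,270:403]
cv2.imwrite("pics/w5.png",np.hstack([cv2.resize(x,(400,300),interpolation=2) for x in(a,sc)])[...,::-1])
E
```

```text
[-5.96 -5.86 31.45] [-1.473  1.345  0.015] [0.483  0.2258 0.16  ]
```

View pics/w5.png

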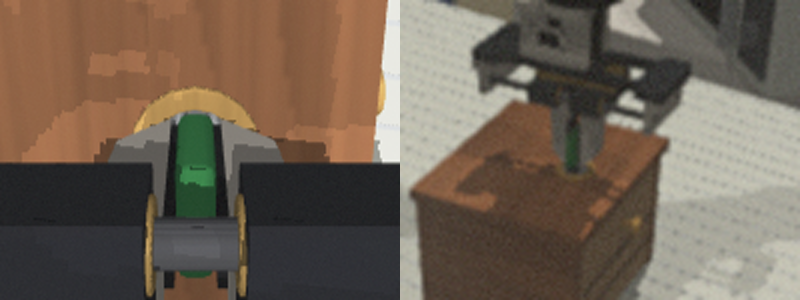

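The force rises steeply at z 0.160, which is exactly the height expected at home, so the key is fully in. I ease the push off and start turning clockwise.

{"fn": "move_tool", "kwargs": {"moves": {"ax": [0,0,0,0,0,0,0,0],"ay": [0,0,0,0,0,0,0,0],"az": [0,0,0.12,0.24,0.36,0.48,0.6,0.6],"x": [-0.0005,-0.0005,-0.0005,-0.0005,-0.0005,-0.0005,-0.0005,-0.0005],"y": [-0.0005,-0.0005,-0.0005,-0.0005,-0.0005,-0.0005,-0.0005,-0.0005],"z": [-0.0025,-0.0025,-0.0025,-0.0025,-0.0025,-0.0025,-0.0025,-0.0025],"jaw": [0,0,0,0,0,0,0,0]}}}

```text
time: 10.95
eef_pos: [0.4833, 0.2253, 0.1605]
eef_rot: [[0.457, 0.889, 0.004], [0.889, -0.457, -0.0], [0.002, 0.004, -1.0]]
contact_force: [2.3, -0.0, 9.4]
finger_gap: 0.0098
finger_force: 30.0
```

```bash
python3 - <<'E'
from h import *
s=ctrl.sense();print(np.round(s["contact_force"],2),np.round(s["torque"],3),np.round(s["eef_pos"],4),np.round(s["qpos"],2))
E
```

```text
[ 2.29 -0.04  9.45] [-0.267 -0.61   0.035] [0.4833 0.2253 0.1605] [ 0.17  0.46 -0.83  1.9   0.42  0.96 -1.32]
```

{"fn": "move_tool", "kwargs": {"moves": {"ax": [0,0,0,0,0,0,0,0],"ay": [0,0,0,0,0,0,0,0],"az": [0.12,0.24,0.36,0.48,0.6,0.72,0.8,0.8],"x": [0,0,0,0,0,0,0,0],"y": [0,0,0,0,0,0,0,0],"z": [0,0,0,0,0,0,0,0],"jaw": [0,0,0,0,0,0,0,0]}}}

```text
time: 11.95
eef_pos: [0.4841, 0.2243, 0.1605]
eef_rot: [[0.957, 0.291, 0.005], [0.291, -0.957, -0.001], [0.004, 0.002, -1.0]]
contact_force: [4.6, -3.0, 9.1]
finger_gap: 0.0101
finger_force: 30.0
```

```bash
python3 - <<'E'
from h import *
s=ctrl.sense();print(np.round(s["contact_force"],2),np.round(s["torque"],3),np.round(s["eef_pos"],4),np.round(s["qpos"],2))
E
```

```text
[ 4.63 -2.97  9.13] [-0.637 -0.945  0.055] [0.4841 0.2243 0.1605] [ 0.04  0.41 -0.65  1.9   0.31  0.92 -2.03]
```

{"fn": "move_tool", "kwargs": {"moves": {"ax": [0,0,0,0,0,0,0,0],"ay": [0,0,0,0,0,0,0,0],"az": [0.08,0.16,0.22,0.27,0.27,0.27,0.27,0.27],"x": [0.0005,0.0005,0.0005,0.0005,0.0005,0.0005,0.0005,0.0005],"y": [0.0007,0.0007,0.0007,0.0007,0.0007,0.0007,0.0007,0.0007],"z": [0,0,0,0,0,0,0,0],"jaw": [0,0,0,0,0,0,0,0]}}}

```text
time: 12.95
eef_pos: [0.4842, 0.224, 0.1605]
eef_rot: [[1.0, 0.027, 0.004], [0.027, -1.0, -0.001], [0.004, 0.001, -1.0]]
contact_force: [2.4, -1.4, 9.0]
finger_gap: 0.0098
finger_force: 30.0
```

```bash
python3 - <<'E'
from h import *
s=ctrl.sense();print(np.round(s["contact_force"],2),np.round(s["torque"],3),np.round(s["eef_pos"],4),np.round(s["qpos"],2),np.arctan2(s["eef_rot"][1][0],s["eef_rot"][0][0]))
a=imaging.capture("wrist");sc=imaging.capture("scene")[90:240,240:440]
cv2.imwrite("pics/w6.png",np.hstack([cv2.resize(x,(400,300),interpolation=2) for x in(a,sc)])[...,::-1])
E
```

```text
[ 2.35 -1.39  8.96] [-0.566 -0.486  0.078] [0.4842 0.224  0.1605] [-0.    0.4  -0.59  1.9   0.28  0.92 -2.27] 0.02664614860993222
```

View pics/w6.png

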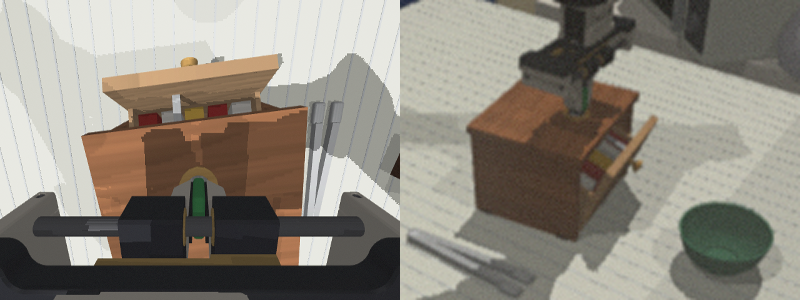

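The front is tilted out and the key is still gripped and home. I add a small extra turn to rest near the stop, confirm it is steady, and hand in.

{"fn": "move_tool", "kwargs": {"moves": {"ax": [0,0,0,0,0,0,0,0],"ay": [0,0,0,0,0,0,0,0],"az": [0.05,0.05,0.05,0.05,0.05,0.05,0.05,0.05],"x": [0,0,0,0,0,0,0,0],"y": [0,0,0,0,0,0,0,0],"z": [0,0,0,0,0,0,0,0],"jaw": [0,0,0,0,0,0,0,0]}}}

```text
time: 14.05
eef_pos: [0.4842, 0.2239, 0.1605]
eef_rot: [[1.0, -0.023, 0.004], [-0.023, -1.0, -0.001], [0.004, 0.001, -1.0]]
contact_force: [2.3, -2.1, 8.8]
finger_gap: 0.0098
finger_force: 30.0
```

```bash
python3 - <<'E'
from h import *
s=ctrl.sense();print(np.round(s["contact_force"],2),np.round(s["torque"],3),np.round(s["joint_velocities"],3),s["finger_force"])
if s["finger_force"]>20 and abs(s["torque"][2])<.25: print(ctrl.hand_in())
E
```

```text
[ 2.33 -2.15  8.78] [-0.609 -0.524  0.105] [-0.001  0.001  0.001 -0.    -0.001  0.001 -0.001] 30.003900825977325
the job is handed in; nothing more can be done
None
```

The job is handed in at 14 s: the green key is fully home in the lock, turned about a quarter clockwise and still gripped and held there, and the bin's front is tilted out; nothing else was touched.

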